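# Set the recipe display for reading

### The job

Two small screens stand on swivelling, tilting stands; the wide one is the recipe display, the smaller one a kitchen timer. Turn the recipe display on its stand until its screen is square with the front edge of its own rectangular foot, and lean it back to 30 degrees from upright. Leave the timer as it is.

Things in the scene. Friction and masses are not known exactly. Their poses are not given: they have to be found in the camera images.
- display_handle (a point): Middle of the bare aluminium handle bar on top of the recipe display (the wider black screen: 170 wide, 110 high, 12 mm thick). Round bar, 13 mm thick, along the screen's width, posts 110 mm apart, 26 mm open below it. Axes turn with the screen: x out of its back (it faces -x), y along the bar, always level, z in the screen's plane, up to the bar, which lies in that plane.
- display_swivel (a joint): Swivel of the recipe display, rad: 0 = square with its foot, facing out over the foot's front edge; grows counterclockwise from above; -1.4 to 1.4; friction 0.12 N m, stays put. Upright axis through the centre of the foot, a black slab fixed to the worktop, 110 deep, 160 wide, 12 mm thick; its front edge (long side, thin bright strip on top) is the one nearer the robot.
- display_tilt (a joint): Tilt of the recipe display, rad: 0 = upright, grows as the top leans back, away from the side it faces; 0.52 is 30 degrees; -0.35 to 1.2; friction 0.3 N m, stays put. Level axis along the screen's width, just under it, 36 mm above the worktop; it crosses the swivel axis, and the handle bar is 155 mm from it, so the bar's middle moves on a sphere about the crossing.
- timer_handle (a point): Middle of the handle bar of the kitchen timer, the smaller black screen (85 wide, 70 mm high) on a like stand (foot 85 deep, 100 mm wide) that turns and tilts as easily; the bar is 115 mm from its tilt axis. Axes as for the recipe display. To be left alone. (A coffee machine, 335 mm tall, stands at the robot's left, y over 0.3.)

How it is judged:
By the outcome, as a careful person would: the job done as asked, in the order asked, and still so for the second after the job is handed in, with the robot touching nothing.
It also fails if it takes over 35 s, if anything falls off the work surface, if the arm or the gripper's body presses on something with over 40 N, if the wrist force passes 120 N, or if a joint passes its speed limit or range.

### The arm

A 6-joint arm with a two-finger parallel gripper is mounted at the origin on a cart in front of the work surface, level with it; the furniture and walls round the work are solid. World frame = base frame: x ahead of the robot, y to its left, z up, the work surface at z = 0. Lengths are in mm, angles in degrees, forces in N, time in s.
With the tool pointing down it reaches from about 325 to 925 mm from the base axis. Payload 3.1 kg.
Tool frame: the origin (TCP) lies at the very end of the fingers, on their centre line; the grasp point (between the pads) lies grasp_offset behind it (grasp_offset is the distance from the TCP to the grasp point, in mm); z points along the fingers, y is the line along which they close (so a half turn about z gives the same grasp; the last joint's range is limited). The gripper opens to 85 mm and grips with 20 to 120 N. Pads are 22 mm wide; open, the fingers measure 114 mm over their backs; the gripper's body (76 mm by 85 mm) begins 54 mm behind the grasp point. The pads swing forward as they close: fully open they stand 13 mm farther back than shut.
Start: joints at [62.556, 12.427, 92.441, -0, 75.132, -6.429], TCP at [224.126, 583.444, 231.3] pointing down, gripper open.
Joint ranges: [-157.48, 157.48], [-44.54, 120.13], [17.64, 146.25], [-64.5, 244.5], [7.68, 150.69], [-147.95, 147.95]. Speed limits (degrees/s): [159.86, 159.86, 180, 180, 180, 180].

### API

Orientations are given as [roll, pitch, yaw] about the fixed x, y, z axes, in that order (R = Rz(yaw) Ry(pitch) Rx(roll)).
In Python, from station import * gives the robot as it stands. Calls block until the motion is done:
- goto(position, orientation): joint-space move of the TCP to a pose.
- move_l(position, attitude=None, speed=150): straight line of the TCP; attitude=None keeps the orientation; speed is the mean speed in mm/s.
- move_j(angles): joint-space move.
- grip(opening, squeeze=None): finger opening in mm; squeeze is the grip in N (None keeps the last); returns when the fingers have stopped.
- wait(seconds).
- solve_ik(position, orientation): joint angles nearest the present ones, or None.
- get_obs(): the state.
- get_image(name): name is "side" or "top" or "wrist"; returns the picture (480x640x3 uint8, red, green, blue); there is no depth.
- get_calibration(name): a dict with "fx", "fy", "cx", "cy" (pixels), "D" ([k1, k2, p1, p2, k3] as OpenCV has them; the pictures are not rectified), "R" (3x3) and "t" (3): a world point X has camera coordinates R X + t; the wrist camera has in their place "mount" (4x4, takes a point from camera to tool coordinates, whose origin is the TCP and whose axes are the flange's). Camera axes: x right, y down, z forward; pixel columns grow to the right and rows downward; lengths in mm; the calibration is good to about 2 mm. A picture is of the moment at which its call begins: read the wrist's pose just before it. get_calibration takes no time and is no camera call.
A pose or a line that the arm cannot do raises Unreachable and nothing moves.
- sign_off(): hands the job in; it is judged then, once.
Trained networks look in the newest picture that a camera, given by its name, has taken for a name from the list of things; names that differ only in an ending like _2 or _b are one class to them, and where a whole thing is asked for, a point or a joint stands for the part that bears it (a point fixed in the world has none). Each returns a list of dicts, best first, with "score" (0 to 1); they miss things now and then, are a little off and sometimes report something else, mostly with a low value. They report only what shows in the picture. A call takes as long as a camera call.
- spot_in(name, camera): "extent" ([centre column, centre row, width, height] in pixels, round what is visible of it).
- regions_of(name, camera): "region" (480x640 bool, what is visible of it) and "extent" ([centre column, centre row, width, height] in pixels, round what is visible of it).
The state is a dict: "t": time; "joint_pos": joint angles; "qvel": joint speeds; "effort": joint torques, N m; "tcp_pos": TCP position; "ee_rot": TCP orientation; "wrist_force": force on the tool from outside, world axes, zero at the start; "moment": the same for the moment, N m; "grip_width": finger opening in mm; "grip_force": force on a finger pad.
Only numpy, scipy, OpenCV 4.12 (cv2) and the standard library are available. Lean on these libraries where they do the work, as an engineer would, in place of code of your own. Each camera call takes 0.05 s, during which the arm holds its last target. There are 200 camera calls.

## Working session

There is one attempt and no reset: what is moved stays moved. The work goes in short steps, each a Python script; the robot and the scene stay as the last script left them, time stands still between calls to the robot, and variables do not carry over. Pictures are saved under pics/ and viewed, at most 10 in all, crops included, and the job is handed in when it is done.

```bash
mkdir -p pics; ls
python3 - <<'E'
from station import *
import cv2,numpy as np
ims=[]
for c in ["side","top"]:
    im=get_image(c); cv2.imwrite(f"pics/{c}0.png",im[:,:,::-1])
    k=get_calibration(c); print(c,{a:np.round(b,3).tolist() for a,b in k.items()})
    for n in ["display_handle","display_swivel","timer_handle"]:
        print(n,[(np.round(d["extent"]).tolist(),round(d["score"],2)) for d in spot_in(n,c)][:3])
print({a:np.round(b,2).tolist() for a,b in get_obs().items()}, grasp_offset if 'grasp_offset' in globals() else None)
E
```

```text
pics
side {'fx': 511.452, 'fy': 511.452, 'cx': 317.693, 'cy': 248.576, 'D': [0.024, 0.0, 0.0, 0.0, 0.0], 'R': [[0.995, -0.095, 0.001], [-0.043, -0.468, -0.883], [0.085, 0.879, -0.47]], 't': [-542.652, 113.307, 948.651]}
display_handle [([339.0, 317.0, 75.0, 136.0], 0.78)]
display_swivel [([340.0, 319.0, 72.0, 133.0], 0.93)]
timer_handle [([329.0, 228.0, 31.0, 59.0], 0.61), ([340.0, 317.0, 70.0, 140.0], 0.61)]
top {'fx': 447.424, 'fy': 447.424, 'cx': 323.598, 'cy': 247.284, 'D': [-0.038, 0.0, 0.0, 0.0, 0.0], 'R': [[0.014, -1.0, 0.001], [-0.994, -0.014, -0.105], [0.105, 0.001, -0.994]], 't': [-106.159, 532.007, 914.904]}
display_handle [([394.0, 234.0, 91.0, 40.0], 0.59)]
display_swivel [([394.0, 236.0, 89.0, 43.0], 0.97)]
timer_handle [([227.0, 222.0, 53.0, 35.0], 0.92)]
{'t': 0.4, 'joint_pos': [62.56, 12.43, 92.45, -0.0, 75.13, -6.43], 'qvel': [0.05, -0.02, -0.17, 0.18, -0.11, -0.01], 'effort': [-0.0, -39.62, -30.36, -0.0, 0.0, -0.0], 'tcp_pos': [224.07, 583.34, 231.11], 'ee_rot': [-179.98, -0.0, 158.98], 'wrist_force': [-0.15, -0.17, 0.04], 'moment': [0.04, -0.0, 0.01], 'grip_force': 0.0, 'grip_width': 85.41} 18.700000000000003
```

View pics/side0.png

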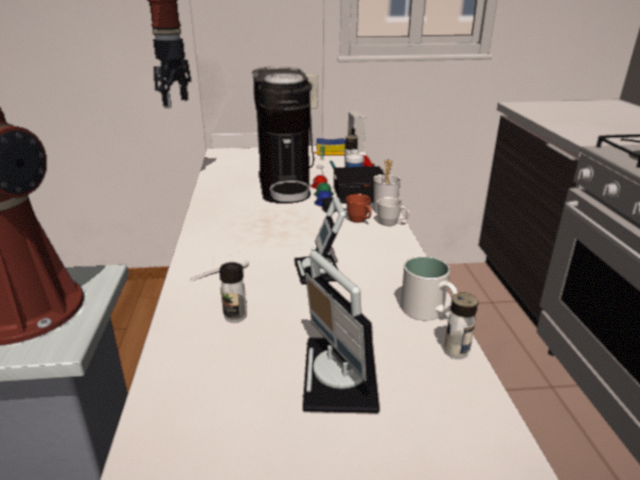

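View pics/top0.png

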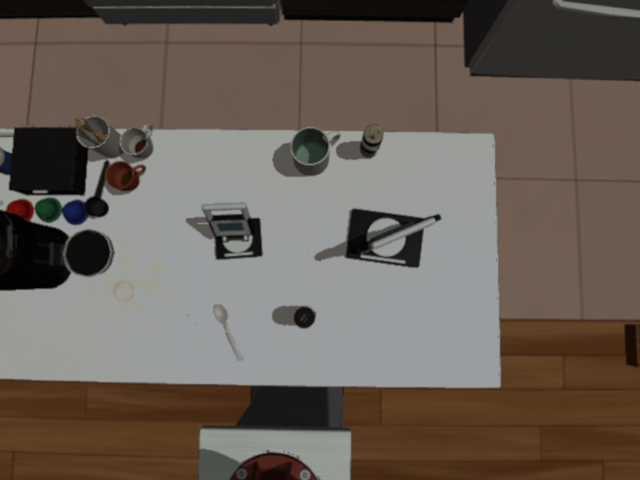

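The side view shows the recipe display's bar from about (313,262) to (356,290), over a foot at (341,375). The top view shows its foot at (386,238) with the front strip at (383,259), and its bar running from (360,248) to (440,217). The timer is at (230,225). I'll zoom in on both views.

Run:
```python
import cv2,numpy as np
a=cv2.imread("pics/top0.png")[195:285,335:455]; b=cv2.imread("pics/side0.png")[240:420,280:400]
a=cv2.resize(a,None,fx=4,fy=4,interpolation=2); b=cv2.resize(b,None,fx=2.6,fy=2.6,interpolation=2)
# gamma
f=lambda i:(255*(i/255.)**.6).astype(np.uint8)
o=np.zeros((480,800,3),np.uint8); o[:360,:480]=f(a); o[:468,482:794]=f(b)
cv2.imwrite("pics/z0.png",o)
```

```text
(no output)
```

View pics/z0.png

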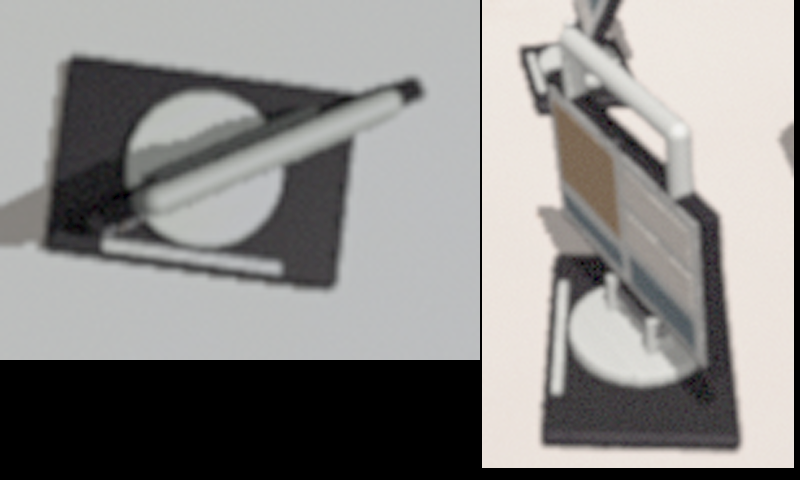

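```bash
cat > h.py <<'E'
from station import *
import cv2,numpy as np
from scipy.optimize import least_squares
from scipy.spatial.transform import Rotation as Ro
def proj(c,P):
    k=get_calibration(c); K=np.array([[k["fx"],0,k["cx"]],[0,k["fy"],k["cy"]],[0,0,1]])
    return cv2.projectPoints(np.array(P,float),cv2.Rodrigues(np.array(k["R"]))[0],np.array(k["t"],float),K,np.array(k["D"]))[0][:,0]
def foot(p):  # corners top: FL FR BR BL
    R=Ro.from_euler('z',p[2],degrees=True).as_matrix()
    return np.array([[-55,80,12],[-55,-80,12],[55,-80,12],[55,80,12]])@R.T+[p[0],p[1],0]
def bar(x,y,yaw,tilt,half=(55,-55)):  # world yaw of the screen
    R=Ro.from_euler('ZY',[yaw,tilt],degrees=True).as_matrix()
    return np.array([[0,h,155] for h in half])@R.T+[x,y,36]
E
cat > fit0.py <<'E'
from h import *
tf=np.array([[346.75,256.75],[418.25,266.75],[352.5,209.25]]); ti=[0,1,3]
sf=np.array([[308.8,339.2],[304.2,405.4],[378.5,407.3]]); si=[0,1,2]
tb=np.array([[372.5,246.25],[435.5,220]]); sb=np.array([[312.7,254.6],[356.2,290.8]])
def res(p):
    F=foot(p); B=bar(p[0],p[1],p[3],p[4],(58,-58))
    return np.concatenate([(proj("top",F[ti])-tf).ravel(),(proj("side",F[si])-sf).ravel(),(proj("top",B)-tb).ravel(),(proj("side",B)-sb).ravel()])
s=least_squares(res,[600,-150,-8,22,5],loss='soft_l1')
print(s.x.round(2)); print(s.fun.reshape(-1,2).round(1) if len(s.fun)==20 else s.fun)
print(bar(s.x[0],s.x[1],s.x[3],s.x[4],(55,0,-55)).round(1))
E
python3 fit0.py
```

```text
[ 559.78 -229.97   -7.11   23.85   -6.68]
[[-2.3  0.1]
 [ 0.4  0.3]
 [-1.3 -2.5]
 [-0.7 -2.8]
 [-1.3  1.9]
 [ 3.   1.9]
 [-0.  -0.3]
 [-2.8  0.3]
 [-0.1  0.3]
 [ 0.3  2.3]]
[[ 521.1 -187.   189.9]
 [ 543.3 -237.3  189.9]
 [ 565.5 -287.6  189.9]]
```

The fit agrees within about 3 px: swivel is about +31° and tilt about -7°. I'll retreat from the coffee machine, go above the bar and take a close look.

```bash
cat >> h.py <<'E'
def tool(yaw,tilt,s):
    R=Ro.from_euler('ZY',[yaw,tilt],degrees=True).as_matrix()
    return np.column_stack([s*R[:,1],s*R[:,0],-R[:,2]]), R
def pose(C,yaw,tilt,s,up=0,off=None):
    """TCP pose with the grasp point at the bar's middle, 'up' mm along screen z"""
    T,R=tool(yaw,tilt,s); off=grasp_offset if off is None else off
    p=np.array([C[0],C[1],36.])+R[:,2]*(155+up-off)
    return p.tolist(), Ro.from_matrix(T).as_euler('xyz',degrees=True).tolist()
def wproj(P,o=None):
    o=o or get_obs(); k=get_calibration("wrist"); M=np.array(k["mount"])
    T=np.eye(4); T[:3,:3]=Ro.from_euler('xyz',o["ee_rot"],degrees=True).as_matrix(); T[:3,3]=o["tcp_pos"]
    W=np.linalg.inv(T@M); K=np.array([[k["fx"],0,k["cx"]],[0,k["fy"],k["cy"]],[0,0,1]])
    return cv2.projectPoints(np.array(P,float),cv2.Rodrigues(W[:3,:3])[0],W[:3,3],K,np.array(k["D"]))[0][:,0]
E
python3 - <<'E'
from h import *
print(np.round(get_calibration("wrist")["mount"],2).tolist())
C=(559.8,-230)
for s in (1,-1):
    for yaw,t in ((23.8,-6.7),(-7,-6.7),(-7,30)):
        for up in (0,130):
            j=solve_ik(*pose(C,yaw,t,s,up)); print(s,yaw,t,up,None if j is None else np.round(j).tolist())
E
```

```text
[[-0.0, -0.95, -0.31, 78.32], [1.0, -0.0, -0.0, -0.1], [0.0, -0.31, 0.95, -143.13], [0.0, 0.0, 0.0, 1.0]]
1 23.8 -6.7 0 [-33.0, 9.0, 103.0, 6.0, 64.0, -59.0]
1 23.8 -6.7 130 [-34.0, 2.0, 97.0, 6.0, 78.0, -59.0]
1 -7 -6.7 0 [-31.0, 8.0, 105.0, 3.0, 61.0, -25.0]
1 -7 -6.7 130 [-32.0, -1.0, 99.0, 3.0, 75.0, -25.0]
1 -7 30 0 [-23.0, 41.0, 65.0, -8.0, 102.0, -16.0]
1 -7 30 130 [-22.0, 46.0, 46.0, -8.0, 117.0, -17.0]
-1 23.8 -6.7 0 [-33.0, 9.0, 103.0, 6.0, 64.0, 121.0]
-1 23.8 -6.7 130 [-34.0, 2.0, 97.0, 6.0, 78.0, 121.0]
-1 -7 -6.7 0 None
-1 -7 -6.7 130 None
-1 -7 30 0 None
-1 -7 30 130 None
```

Run:
```python
from h import *
C=(559.8,-230)
o=get_obs(); r=o["ee_rot"]
move_l([200,400,320],speed=250)
goto(*pose(C,23.8,-6.7,1,110))
wait(.3)
o=get_obs(); im=get_image("wrist").copy(); cv2.imwrite("pics/w1.png",im[:,:,::-1])
import json; json.dump({k:np.array(v).tolist() for k,v in o.items()},open("o1.json","w"))
for P,c in ((foot([559.8,-230,-7.1]),(255,0,0)),(bar(559.8,-230,23.8,-6.7,(58,0,-58)),(0,255,0))):
    for u in wproj(P,o): cv2.circle(im,tuple(int(v) for v in np.clip(u,-2000,2000)),3,c,-1); print(u.round(1))
cv2.imwrite("pics/w1a.png",im[:,:,::-1]); print(o["t"],o["tcp_pos"],o["wrist_force"])
```

```text
[312.6 113.1]
[245.8 233.3]
[323.  272.9]
[391.4 163.7]
[320.5 162.7]
[320.5 245.8]
[320.5 317.8]
4.2333 [ 533.66115731 -241.16432076  280.71790959] [-0.45465625 -0.09818833  0.42347747]
```

View pics/w1a.png

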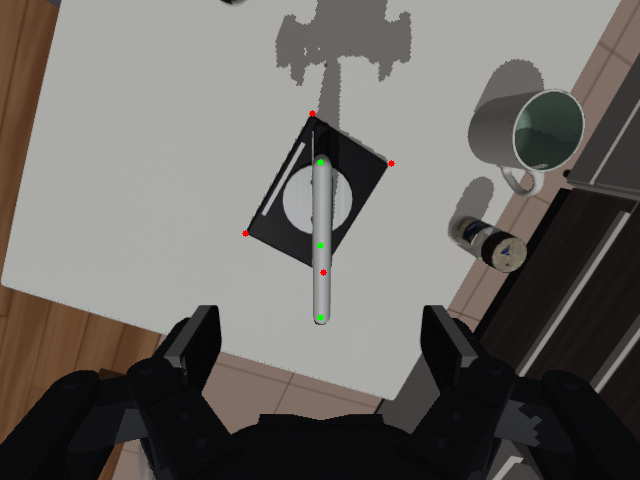

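The overlay matches. The foot corners at (312,113), (246,233) and (388,163) and the bar from (321,157) to (321,323) all sit on the predictions. Next I'll grasp, checking the force.

Run:
```python
from h import *
C=(559.8,-230)
p,r=pose(C,23.8,-6.7,1,0)
move_l(p,r,speed=80)
o=get_obs(); print(o["t"],np.round(o["wrist_force"],1),np.round(o["tcp_pos"],1),np.round(p,1))
grip(10,30); o=get_obs(); print(o["t"],np.round(o["wrist_force"],1),o["grip_width"],o["grip_force"])
if 11<o["grip_width"]<16:
    def go(path):
        q=np.array(get_obs()["tcp_pos"])
        for y,t in path:
            p,r=pose(C,y,t,1); d=np.linalg.norm(np.array(p)-q); move_l(p,r,speed=max(d/0.45,.5)); q=np.array(p)
            o=get_obs(); print(round(o["t"],2),round(y,1),round(t,1),np.round(o["wrist_force"],1),np.round(o["moment"],2),round(o["grip_width"],1))
            if np.linalg.norm(o["wrist_force"])>50: print("STOP"); return
    go([(y,-6.7) for y in np.linspace(23.8,-7.1,6)[1:]]+[(-7.1,t) for t in np.linspace(-6.7,30,10)[1:]])
im=get_image("side"); cv2.imwrite("pics/s2.png",cv2.resize(im[230:430,260:420,::-1],None,fx=3,fy=3,interpolation=2))
```

```text
5.8083 [-1.5  0.4 -0.4] [ 545.7 -236.8  172.2] [ 545.3 -236.4  171.4]
6.475 [1.9 0.9 0.4] 12.046838209138539 29.27217185497284
7.06 17.6 -6.7 [ 0.5  0.4 -0.4] [-0.01 -0.15  0.06] 11.7
7.66 11.4 -6.7 [1.  0.4 0.9] [-0.07 -0.23  0.06] 11.7
8.26 5.3 -6.7 [ 1.4 -1.1  0.4] [-0.12 -0.21  0.04] 11.9
8.86 -0.9 -6.7 [ 1.3 -1.1  0.6] [-0.23 -0.21  0.08] 11.7
9.46 -7.1 -6.7 [ 2.5 -2.8  1.4] [-0.27 -0.27  0.07] 12.0
10.06 -7.1 -2.6 [-1.  -1.7  2.5] [-0.3   0.18  0.05] 11.7
10.66 -7.1 1.5 [-0.8 -2.   3.5] [-0.27  0.06  0.09] 11.9
11.26 -7.1 5.5 [-0.1 -2.   3.3] [-0.34 -0.05  0.04] 11.8
11.86 -7.1 9.6 [-0.5 -1.5  0.9] [-0.28 -0.04  0.09] 11.8
12.46 -7.1 13.7 [-0.1 -2.3  0.9] [-0.24 -0.09  0.1 ] 11.9
13.06 -7.1 17.8 [-0.7 -1.6 -0.6] [-0.28 -0.17  0.14] 11.9
13.66 -7.1 21.8 [ 0.2 -1.9 -1.3] [-0.2  -0.26  0.12] 11.5
14.26 -7.1 25.9 [-1.1 -1.8 -2.3] [-0.26 -0.23  0.16] 11.8
14.86 -7.1 30.0 [-1.9 -1.1 -3.1] [-0.23 -0.2   0.17] 11.9
```

View pics/s2.png

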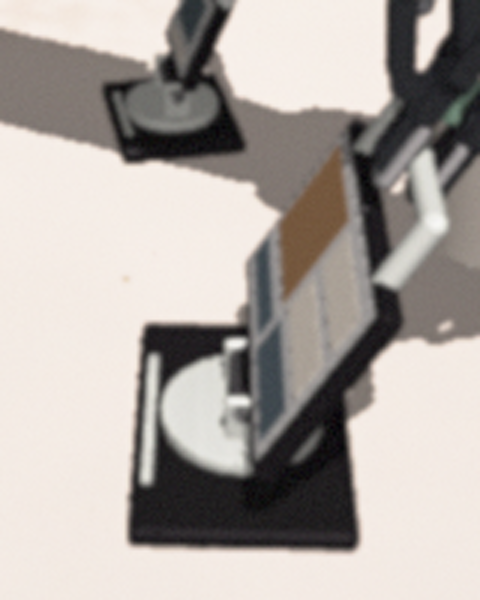

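The display has turned and leaned back, with low forces throughout. Next I'll release, back off along the screen plane and measure with all the cameras.

Run:
```python
from h import *
import json
C=(559.8,-230)
grip(80); o=get_obs(); print(o["t"],np.round(o["wrist_force"],1),o["grip_width"])
p,r=pose(C,-7.1,30,1,110); move_l(p,r,speed=100); wait(.2)
o=get_obs(); print(o["t"]); json.dump({k:np.array(v).tolist() for k,v in o.items()},open("o3.json","w"))
W=get_image("wrist"); S=get_image("side"); cv2.imwrite("pics/w3.png",W[:,:,::-1]); cv2.imwrite("pics/s3.png",S[:,:,::-1])
F=foot([559.8,-230,-7.1]); B=bar(559.8,-230,-7.1,30,(55,0,-55))
print(wproj(F,o).round(1).tolist(),wproj(B,o).round(1).tolist(),proj("side",F).round(1).tolist(),proj("side",B).round(1).tolist())
g=cv2.resize(W[60:400,160:480],None,fx=1.4,fy=1.4); h=cv2.resize(S[255:420,290:405],None,fx=3,fy=3,interpolation=2)
z=np.zeros((500,800,3),np.uint8); z[:g.shape[0],:g.shape[1]]=g; z[:h.shape[0],450:450+h.shape[1]]=h
cv2.imwrite("pics/z3.png",z[:,:,::-1])
```

```text
15.5667 [ 0.4 -0.5 -0.5] 80.00134818622531
17.0167
[[291.4, 129.0], [294.5, 254.6], [371.5, 270.3], [378.0, 128.7]] [[321.4, 167.0], [321.5, 245.9], [321.5, 314.8]] [[308.1, 336.4], [302.9, 407.4], [381.5, 409.2], [373.7, 337.7]] [[395.6, 263.1], [399.8, 282.6], [404.6, 305.1]]
```

View pics/z3.png

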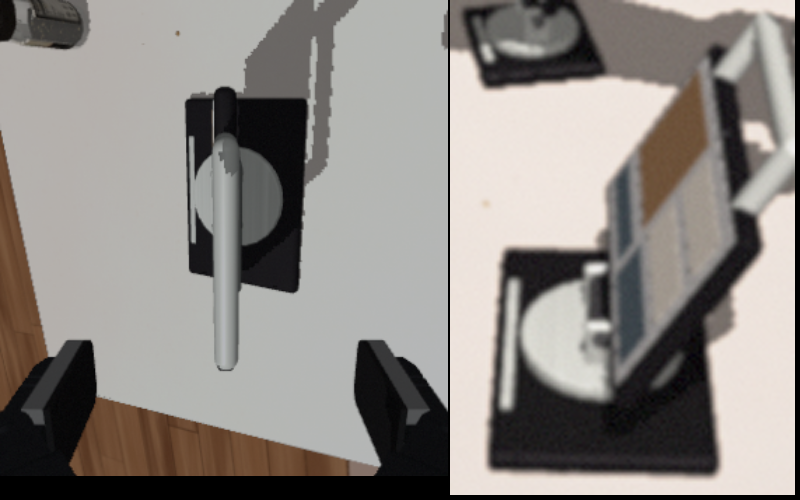

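```bash
cat > m.py <<'E'
from h import *
import json,sys
def lines(im,spec):
    g=cv2.GaussianBlur(cv2.cvtColor(im,cv2.COLOR_BGR2GRAY).astype(np.float32),(0,0),1.0)
    gx=cv2.Sobel(g,cv2.CV_32F,1,0); out={}
    for n,(a,b,sg,w) in spec.items():
        a,b=np.array(a),np.array(b); pts=[]
        for r in range(int(np.ceil(a[1]+.06*(b[1]-a[1]))),int(b[1]-.06*(b[1]-a[1]))):
            c=a[0]+(b[0]-a[0])*(r-a[1])/(b[1]-a[1]); i=np.arange(int(c-w),int(c+w)+1); v=np.clip(sg*gx[r,i],0,None)
            k=v.argmax()
            if v[k]>25 and 0<k<len(i)-1:
                l,m,h=v[k-1:k+2]; pts.append([i[k]+.5*(l-h)/(l-2*m+h),r])
        pts=np.array(pts,np.float32); vx,vy,x0,y0=cv2.fitLine(pts,cv2.DIST_HUBER,0,.01,.01).ravel()
        f=lambda r:float(x0+vx/vy*(r-y0)); out[n]=(f(a[1]),f(b[1]),len(pts),float(np.std(pts[:,0]-[f(r) for r in pts[:,1]])),a[1],b[1])
    return out
E
cat > fit3.py <<'E'
from m import *
o=json.load(open("o3.json")); W=cv2.imread("pics/w3.png"); S=cv2.imread("pics/s3.png")
w=lines(W,dict(front=((294.3,131),(295,254),-1,8),back=((378,131),(373,267),1,8),bl=((313,160),(313.5,318),1,6),br=((329,160),(330,318),-1,6)))
s=lines(S,dict(front=((308.2,339),(303.7,409),-1,5)))
for k,v in list(w.items())+[("s"+k,v) for k,v in s.items()]: print(k,np.round(v,2).tolist())
def at(P,r0,r1): # line through two projected points evaluated at rows
    return [P[0,0]+(P[1,0]-P[0,0])*(r-P[0,1])/(P[1,1]-P[0,1]) for r in (r0,r1)]
def res(p):
    x,y,fy,by,t=p; F=wproj(foot(p),o); B=wproj(bar(x,y,by,t),o); e=[]
    for P,n in ((F[[0,1]],"front"),(F[[3,2]],"back")): e+=[a-b for a,b in zip(at(P,*w[n][4:]),w[n][:2])]
    m=[(w["bl"][i]+w["br"][i])/2 for i in (0,1)]; e+=[a-b for a,b in zip(at(B,*w["bl"][4:]),m)]
    Fs=proj("side",foot(p)); e+=[.5*(a-b) for a,b in zip(at(Fs[[0,1]],*s["front"][4:]),s["front"][:2])]
    return np.array(e+[(y+230)/3])
f=least_squares(res,[559.8,-230,-7.1,-7.1,30]); print(f.x.round(2),"swivel",round(f.x[3]-f.x[2],2)); print(f.fun.round(2))
E
python3 fit3.py
```

```text
front [291.44, 294.51, 107.0, 2.71, 131.0, 254.0]
back [379.63, 373.0, 118.0, 0.23, 131.0, 267.0]
bl [312.55, 317.08, 129.0, 1.68, 160.0, 318.0]
br [329.9, 326.16, 138.0, 0.63, 160.0, 318.0]
sfront [306.48, 301.7, 55.0, 0.17, 339.0, 409.0]
[ 560.68 -230.01   -7.2    -6.97   29.71] swivel 0.23
[ 0.67  0.44 -0.81 -0.74  0.   -0.    1.    0.8  -0.  ]
```

The measured swivel error is 0.2° and the tilt is 29.7°. I'll do a quick check that the timer hasn't moved, then hand in.

Run:
```python
from h import *
b=get_image("side")[:,:,::-1]; a=cv2.imread("pics/side0.png")
print(cv2.phaseCorrelate(*[cv2.cvtColor(np.ascontiguousarray(i[195:285,295:345]),cv2.COLOR_BGR2GRAY).astype(np.float32) for i in (a,b)]))
print([np.round(d["extent"]).tolist() for d in spot_in("timer_handle","side")])
print(get_obs()["t"]); sign_off()
```

```text
((0.07219083366141987, -0.08305301710029056), 0.6668563372294108)
[[328.0, 230.0, 34.0, 63.0]]
17.2167
the job is handed in; nothing more can be done
```

The recipe display is square with its foot to within about 0.2° and leans back about 29.7°. The timer shows no movement in the side camera, and I handed the job in at 17.2 s with the gripper clear.

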